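Fit the rod rest to the lampworking torch stand by feeling for its locating hole

ROBOT

A 6-joint arm with a two-finger parallel gripper is mounted at the origin on the work surface. World frame = base frame: x ahead of the robot, y to its left, z up, the work surface at z = 0. Lengths are in mm, angles in rad, forces in N, time in s.
With the tool pointing down it reaches from about 325 to 775 mm from the base axis. Payload 5.5 kg.
Tool frame: the origin (TCP) lies at the very end of the fingers, on their centre line; the grasp point (between the pads) lies 19 mm behind it; z points along the fingers, x is the direction in which the jaws open and shut, and the axes are right-handed (so a half turn about z gives the same grasp; the last joint's range is limited). The gripper opens to 88 mm and grips with 3 to 60 N. Pads are 20 mm wide; open, the fingers measure 115 mm over their backs; the gripper's body (75 mm by 178 mm) begins 61 mm behind the grasp point.
Start: joints at [1.129, 0.091, 1.231, -0, 1.82, -0.057], TCP at [225.23, 556.136, 196.031] pointing down, gripper open.
Joint ranges: [-2.87, 2.87], [-0.86, 2.18], [0.17, 2.46], [-1.51, 4.65], [0.06, 2.69], [-2.65, 2.65]. Speed limits (rad/s): [2.57, 2.57, 3.01, 3.14, 3.14, 3.14].

INTERFACE

Orientations are given as a unit quaternion [w, x, y, z].
In Python, from cell import env gives the robot as it stands.
- The arm moves only by the shell command python3 -m creep 'ROWS' [FORCE]. ROWS is JSON, a list of rows, each an object with "offset": the shift along the tool's x, y, z scaled (see below), a list of three; "rotation": the turn, a rotation vector about the tool's x, y, z scaled (see below), a list of three; "grip": the gripper's target within -1 to 1 (fully open at 1, half-way at 0, shut at -1). In form: [{"offset": [tx, ty, tz], "rotation": [wx, wy, wz], "grip": grip}, ...]. A call has 1 to 10 rows; each row is the pose to reach, as a shift and turn from the pose commanded when the call began, along the tool's axes at that moment; what a row does not reach only later rows make up. The controller multiplies each number of a shift by 80 cm and each number of a turn by 45 degrees. A row lasts 1/12 s, in which the tool goes at most 41.7 mm and 7.16 degrees, less where a joint would pass 70% of its speed; a pose out of reach is approached as far as the arm can. A call with a number of a shift or a turn outside -1 to 1 is refused whole. A call with a gripper value outside its range is refused whole. The fingers move at their own pace and stop on an object; FORCE is the grip in N (left out, the last holds). Time passes only in rows, so rows that repeat a pose let the fingers close. It gives the time, the measured TCP pose, the force and the opening at its end, in the units of the state.
- env.observe(): the state, without advancing time (a new reading comes with each control period).
- env.camera(name): name is "scene" or "top"; returns a dict with "color" (420x560x3 uint8, blue, green, red), "fx", "fy", "cx", "cy" (pixels), "eye" and "rotation" of the camera in the world. Camera axes: x right, y down, z forward; pixel columns grow to the right and rows downward; lengths in mm; the calibration is good to about 2 mm. A picture is of the moment at which its call begins. There is no depth.
- env.close_job(): hands the job in, once; it reports no verdict.
The state is a dict: "t": time; "joints": joint angles; "dq": joint speeds; "joint_torque": joint torques, N m; "position": TCP position; "eef_rot": TCP orientation; "force": force on the tool from outside, world axes, zero at the start; "moment": the same for the moment, N m; "width": finger opening in mm.
Only numpy, scipy, OpenCV 4.12 (cv2) and the standard library are available. Lean on these libraries where they do the work, as an engineer would, in place of code of your own. Each camera call takes 0.05 s, during which the arm holds its last target. There are 200 camera calls.

TASK

Take the brass rod rest with the open notch out of the wooden holder and fit it on the torch stand: touch its locating pin lightly down on the grey deck plate beside the red mark on the fence, then slide the pin along against the fence, without forcing it, until it drops into the blind hole. Push it fully home so that its flange sits flat on the plate, upright, with its notch square to the fence, and let go. Leave the other things where they are.

Things in the scene. Friction and masses are not known exactly. Their poses are not given: they have to be found in the camera images.
- stand: Bench torch stand, fixed: dark steel base plate 10 mm thick; on it a grey flat deck plate, top 24 mm above the table; an aluminium fence bar; a torch about 150 mm tall at x = 142 mm, y = 0. Origin: on the table below the hole's line. x points from the fence's sliding side towards the torch, y along the fence, z up. Over 40 N on deck or fence spoils them.
- fence_mid (a point): Middle of the fence's sliding face, at the deck's top; axes as the stand's. The face looks to -x at stand x = 14.2 mm; the fence is 15 mm high and runs along y from -125 to 125 mm. The deck covers stand x = -75 to 45 and at least y = -65 to 65 mm. A rest whose round flange touches the fence is within 0.3 mm of the line (stand x = 0) on which the hole lies.
- red_mark (a point): Point on the deck's top beside the red band of the fence (stand x = 0, y = -43, z = 24 mm); the band spans y = -54 to -32 mm. The deck's one unmarked blind hole, 11.2 mm wide, 12.5 mm deep with a 1 mm chamfer, is not measured: the deck may be clamped anywhere along its slots, so the hole lies anywhere from stand y = -5 to 45 mm at stand x = 0.
- rest: Rod rest, about 160 g: steel pin 10 mm in diameter and 10 mm long with a chamfered foot; above it a round steel flange 28 mm in diameter, 8 mm thick; then a brass block 18 mm (x) by 24 mm (y) up to 58 mm, with an open notch 10 mm wide, 17 mm deep along x in its top. Origin: centre of the flange's underside, z up. It stands in one of the holder's three holes.
- rest_grip (a point): Place to grip the rest, across its 24 mm width (y): in the brass block, 36 mm above the flange's underside, on the axis; axes as the rest's.
- rest_tip (a point): The foot of the rest's pin, 10 mm below the body's origin on its axis; axes as the rest's.
- holder: Wooden holder block, fixed, 190 x 70 x 28 mm, origin under its centre, long side along its x, with three loose holes at x = -58, 0 and 58 mm. The rest, the reamer and the puck stand in them, flanges on the top at 28 mm, in any order.
- reamer: Bystander in the holder: same steel foot, with a black cone, 62 mm tall; origin at its flange's underside.
- puck: Bystander in the holder: same steel foot, with a grey disc 34 mm in diameter, 44 mm tall; origin at its flange's underside.
- beads: Bystander: amber glass jar, 56 mm across, 70 mm tall; origin under its centre.
- paddle: Bystander: black marver paddle with a wooden handle, 200 mm long, lying along its x, 22 mm high; origin on the table.
- tweezers: Bystander: steel tweezers 150 mm long, lying along x; origin under the centre.
- goggles: Bystander: tinted safety glasses, 150 mm wide, 48 mm high; origin on the table under the middle.
- marker: Bystander: yellow marker pen 120 mm long, 16 mm thick, lying; origin under the centre.

How it is judged:
By the outcome, as a careful person would: the job done as asked, in the order asked, and still so for the second after the job is handed in, with the robot touching nothing.
It also fails if it takes over 72 s, if anything falls off the work surface, if the arm or the gripper's body presses on something with over 40 N, if the wrist force passes 120 N, or if a joint passes its speed limit or range.

## Working session

There is one attempt and no reset: what is moved stays moved. The work goes in short steps, Python scripts to look and compute and a shell command to move; the robot and the scene stay as the last step left them, time stands still between calls to the robot, and variables do not carry over. Pictures are saved under pics/ and viewed, about 8 in all and at most 12, crops included, and the job is handed in when it is done.

```bash
ls; mkdir -p pics; python3 - <<'E'
from cell import env
import cv2
for n in("top","scene"):
    c=env.camera(n); cv2.imwrite(f"pics/{n}0.png",c["color"]); print(n,c["fx"],c["fy"],c["cx"],c["cy"],c["eye"],c["rotation"])
print(env.observe())
E
```

```text
pics
top 496.5030430528856 496.5030430528856 279.2917967567422 209.75937659187778 [ 339.31769658   18.65070377 1337.95936547] [ 0.0667955  -0.69657026  0.7122428  -0.05512204]
scene 447.569460747043 447.569460747043 270.8876937962489 212.63366511978828 [1109.90405828 -499.01735976  944.92613215] [-0.32934933  0.85000627  0.38564931 -0.14245342]
{'t': 0.1, 'joints': array([ 1.12932937e+00,  9.17611801e-02,  1.23173468e+00, -2.57715678e-05,
        1.81980911e+00, -5.66856075e-02]), 'dq': array([-0.00044529, -0.00330476, -0.00183881, -0.00139954,  0.00230703,
        0.00202256]), 'joint_torque': array([ 1.19936696e-03, -4.47857130e+01, -4.07570422e+01,  6.99060224e-02,
        2.84140126e-02, -1.01174510e-04]), 'position': array([225.08406341, 555.84764245, 195.05078362]), 'eef_rot': array([ 4.48216261e-04,  8.29265139e-01,  5.58854718e-01, -7.29567801e-04]), 'force': array([ 0.50820406,  0.14985073, -0.1159532 ]), 'moment': array([0.04104904, 0.0022323 , 0.00829842]), 'width': 87.80876458631293}
```

View pics/top0.png

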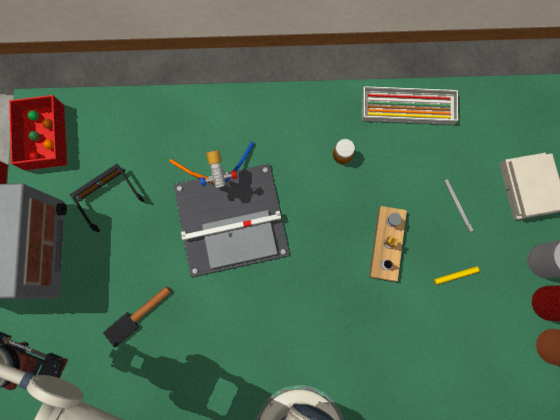

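View pics/scene0.png

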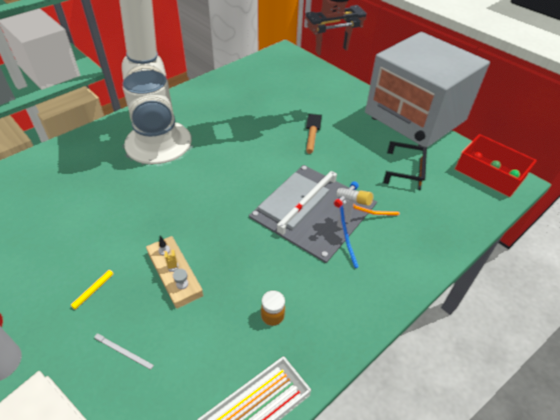

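The rest (brass) is in the holder's middle hole near top (393,241). The red mark is near (247,224), and a dark spot on the deck at about (230,235) may be the hole. I'll zoom in on both.

```bash
cat > h.py <<'E'
import numpy as np,cv2
from scipy.spatial.transform import Rotation as R
CAM={"top":(496.503,279.2918,209.7594,[339.3177,18.6507,1337.9594],[0.0667955,-0.69657026,0.7122428,-0.05512204]),
"scene":(447.5695,270.8877,212.6337,[1109.904,-499.0174,944.9261],[-0.32934933,0.85000627,0.38564931,-0.14245342])}
def rot(q): return R.from_quat([q[1],q[2],q[3],q[0]])
def ray(n,u,v,z):
    f,cx,cy,e,q=CAM[n]; d=rot(q).apply([(u-cx)/f,(v-cy)/f,1]); e=np.array(e)
    return (e+d*(z-e[2])/d[2])
def proj(n,p):
    f,cx,cy,e,q=CAM[n]; c=rot(q).inv().apply(np.array(p,float)-e); return np.array([cx+f*c[0]/c[2],cy+f*c[1]/c[2]])
E
python3 - <<'E'
from h import *
print(proj("top",[0,0,0]),proj("scene",[0,0,0]),proj("top",[225,556,195]))
a=cv2.imread("pics/top0.png");b=cv2.imread("pics/scene0.png")
k=lambda i,x,y,w,h,s:cv2.resize(i[y:y+h,x:x+w],None,fx=s,fy=s,interpolation=cv2.INTER_CUBIC)
# top: stand; holder ; scene stand; holder
t=np.zeros((600,800,3),np.uint8)
def put(im,x,y): t[y:y+im.shape[0],x:x+im.shape[1]]=im
put(k(a,170,155,130,125,3),0,0); put(k(a,360,195,60,95,4),400,0); put(k(b,140,225,70,90,4)[:200*2-40],0,380) if 0 else put(k(b,140,225,70,90,3),650-60,0) 
put(k(b,240,160,140,70,3),0,380); 
cv2.imwrite("pics/z.png",t)
hsv=cv2.cvtColor(a,cv2.COLOR_BGR2HSV)
m=((hsv[...,1]<40)&(hsv[...,2]>170)).astype(np.uint8); m[:, :175]=0;m[:,290:]=0;m[:205]=0;m[245:]=0
red=(((hsv[...,0]<8)|(hsv[...,0]>172))&(hsv[...,1]>130)&(hsv[...,2]>90)).astype(np.uint8); red[:,:238]=0;red[:,260:]=0;red[:212]=0;red[235:]=0
ys,xs=np.nonzero(m|red); r=cv2.minAreaRect(np.c_[xs,ys].astype(np.float32)); print("fence",r,cv2.boxPoints(r).tolist())
for p in cv2.boxPoints(r): print(ray("top",*p,39).round(1))
ys,xs=np.nonzero(red); print("red",xs.mean(),ys.mean(),ray("top",xs.mean(),ys.mean(),39))
w=((hsv[...,0]>8)&(hsv[...,0]<22)&(hsv[...,1]>90)&(hsv[...,2]>120)).astype(np.uint8); w[:,:362]=0;w[:,415:]=0;w[:200]=0;w[290:]=0
ys,xs=np.nonzero(w); r=cv2.minAreaRect(np.c_[xs,ys].astype(np.float32)); print("holder",r)
for p in cv2.boxPoints(r): print(ray("top",*p,28).round(1))
E
```

```text
[299.08957749 431.86103997] [158.17378502 142.03601733] [ 50.28705921 352.97557528]
fence ((230.52706909179688, 225.12454223632812), (8.28475570678711, 100.56419372558594), 77.7352294921875) [[180.51263427734375, 231.75811767578125], [278.7815856933594, 210.39529418945312], [280.54150390625, 218.490966796875], [182.27255249023438, 239.85379028320312]]
[513.2 300.3  39. ]
[564.4  39.2  39. ]
[542.5  35.   39. ]
[491.6 295.4  39. ]
red 246.8372093023256 223.06976744186048 [532.35996683 124.45262385  39.        ]
holder ((388.16571044921875, 243.2987060546875), (27.874032974243164, 72.21287536621094), 7.853313446044922)
[ 384.  -193.4   28. ]
[ 572.8 -229.5   28. ]
[ 560.7 -302.2   28. ]
[ 372.6 -264.5   28. ]
```

View pics/z.png

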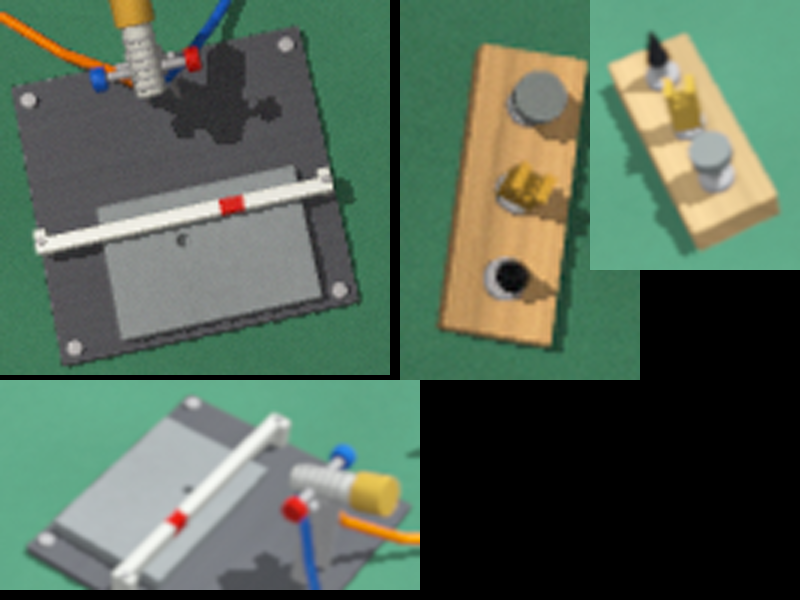

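```bash
python3 - <<'E'
from h import *
a=cv2.imread("pics/top0.png");b=cv2.imread("pics/scene0.png")
t=np.zeros((480,800,3),np.uint8)
t[:,:400]=cv2.resize(a[222:262,374:408],(400,480),interpolation=cv2.INTER_CUBIC)
t[:,400:]=cv2.resize(b[236:284,152:192],(400,480),interpolation=cv2.INTER_CUBIC)
cv2.imwrite("pics/z2.png",t)
g=cv2.cvtColor(a,cv2.COLOR_BGR2GRAY).astype(float)
# fence lower/upper edge: subpixel gradient, per column
lo=[];hi=[]
for u in list(range(196,240))+list(range(253,270)):
    v0=int(round(236-(u-183)*0.2145)); c=g[v0-9:v0+10,u]; d=np.diff(c)
    def sub(i):
        l,m,r=abs(d[i-1]),abs(d[i]),abs(d[i+1]); return i+.5*(l-r)/(l-2*m+r+1e-9)
    i=int(np.argmin(d[1:-1]))+1; lo.append((u,v0-9+sub(i)+.5)); j=int(np.argmax(d[1:-1]))+1; hi.append((u,v0-9+sub(j)+.5))
def fit(pts,z):
    P=np.array([ray("top",u,v,z)[:2] for u,v in pts]); vx,vy,x,y=cv2.fitLine(P.astype(np.float32),cv2.DIST_HUBER,0,.01,.01).ravel()
    d=np.array([vx,vy]);d*=np.sign(d[1]); n=np.array([d[1],-d[0]]); c=np.median(P@n); print("line dir deg",np.degrees(np.arctan2(d[1],d[0])),"offset",c,"std",np.std(P@n-c)); return d,n,c
d,n,c=fit(lo,24); fit(hi,39)
# n = stand x dir
red=np.array([532.36,124.45]); origin=n*(c-14.2); y0=red@d+43; origin=origin+d*y0
print("stand origin",origin,"x dir",n,"y dir",d)
for nm,u,v,z in(("top",230.7,235,24),("scene",302.7,196.7,24)):
    p=ray(nm,u,v,z)[:2]-origin; print("hole",nm,p@n,p@d)
p=np.array([ray("top",181.4,235.8,39)[:2],ray("top",279.7,214.4,39)[:2]])-origin; print("fence ends y",p@d)
# torch check
print("mark px",proj("top",[*(origin-43*d),24]),"scene",proj("scene",[*(origin-43*d),24]))
E
```

```text
line dir deg 101.184525 offset 543.6584693999979 std 0.2256629192855528
line dir deg 101.099884 offset 554.1922657040293 std 5.83338851765537
stand origin [507.41064868 163.34938222] x dir [0.9810076  0.19396956] y dir [-0.19396956  0.9810076 ]
hole top -2.7879778007302205 6.391976633120775
hole scene 1.6362106530704077 5.327322340520552
fence ends y [ 132.89017306 -132.90504348]
mark px [248.58937228 230.00985946] scene [292.44198736 206.18001736]
```

View pics/z2.png

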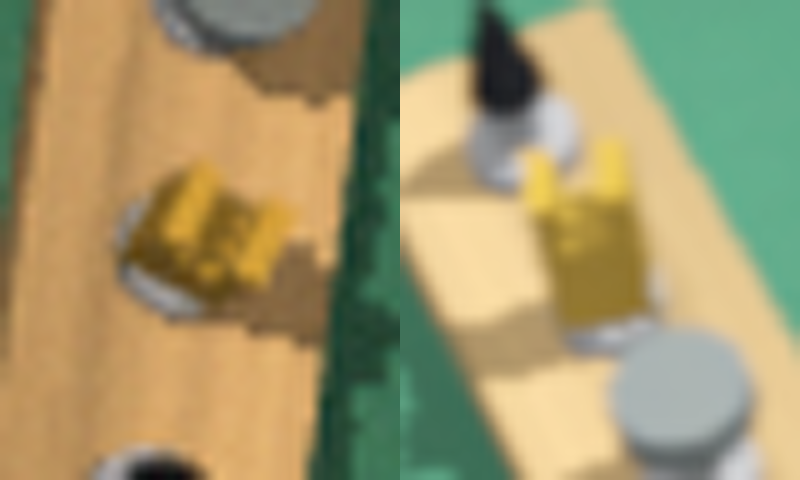

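```bash
python3 - <<'E'
from h import *
a=cv2.imread("pics/top0.png");b=cv2.imread("pics/scene0.png")
def T(x,y): return 374+x/11.765-.5,222+y/12-.5
def S(x,y): return 152+(x-400)/10-.5,236+y/10-.5
for nm,pp in(("top",[T(190,202),T(264,243)]),("scene",[S(541,182),S(613,170)])):
    P=[ray(nm,u,v,86)[:2] for u,v in pp]; d=P[1]-P[0]; print(nm,"mid",(P[0]+P[1])/2,"len",np.linalg.norm(d),"yaw of y axis",np.degrees(np.arctan2(d[1],d[0])))
hsv=cv2.cvtColor(cv2.resize(a[222:262,374:408],None,fx=8,fy=8,interpolation=cv2.INTER_CUBIC),cv2.COLOR_BGR2HSV)
m=((hsv[...,0]>16)&(hsv[...,0]<26)&(hsv[...,1]>180)&(hsv[...,2]>170)).astype(np.uint8)
n,_,st,ce=cv2.connectedComponentsWithStats(m); 
for s,c in zip(st[1:],ce[1:]):
    if s[4]>200: print(s,ray("top",374+c[0]/8-.5,222+c[1]/8-.5,86))
# hole ctr prediction: holder centre and axis
c=[np.array(x) for x in([384,-193.4],[572.8,-229.5],[560.7,-302.2],[372.6,-264.5])]
print("holder ctr",sum(c)/4, "yaw",np.degrees(np.arctan2(-36.1,188.8)))
from cell import env
s=env.observe(); M=rot(s["eef_rot"]).as_matrix(); print(M.round(3)); print(s["position"])
E
```

```text
top mid [ 473.51416564 -247.53635001] len 17.73685900839807 yaw of y axis -120.51246078578565
scene mid [ 474.76092341 -247.58938619] len 16.963055467530733 yaw of y axis 61.167104445305704
[113 114  34  48 953] [ 476.74868001 -239.99107118   86.        ]
[156 139  38  48 910] [ 468.92172397 -253.99612848   86.        ]
holder ctr [ 472.525 -247.4  ] yaw -10.82473341049126
[[ 0.375  0.927 -0.001]
 [ 0.927 -0.375 -0.002]
 [-0.002 -0.    -1.   ]]
[225.08406341 555.84764245 195.05078362]
```

```bash
cat > go.py <<'E'
import sys
from h import *
from cell import env
# usage: go.py x y z yaw(of tool x, deg)   -> units for the move, tool pointing straight down
def units(x,y,z,yaw):
    s=env.observe(); C=rot(s["eef_rot"]).as_matrix(); c,n=np.cos(np.radians(yaw)),np.sin(np.radians(yaw))
    T=np.array([[c,n,0],[n,-c,0],[0,0,-1.]])
    o=C.T@(np.array([x,y,z])-s["position"])/800; r=R.from_matrix(C.T@T).as_rotvec(degrees=True)/45
    st=s["position"][:2]-[507.41,163.35]; xd=np.array([.98101,.19397]); yd=np.array([-.19397,.98101])
    f=s["force"]
    print("t",round(s["t"],2),"pos",s["position"].round(2),"yaw",np.degrees(np.arctan2(C[1,0],C[0,0])).round(2),"w",round(s["width"],1),"stand xy",(st@xd).round(2),(st@yd).round(2),"F stand",(f[:2]@xd).round(1),(f[:2]@yd).round(1),f[2].round(1))
    print("offset",o.round(4).tolist(),"rot",r.round(4).tolist())
if __name__=="__main__": units(*map(float,sys.argv[1:]))
E
python3 go.py 474 -247.6 165 60.5
```

```text
t 0.1 pos [225.08 555.85 195.05] yaw 67.95 w 87.8 stand xy -200.83 439.81 F stand 0.5 0.0 -0.1
offset [-0.814, 0.6654, 0.0389] rot [0.0001, 0.0022, 0.1656]
```

```bash
python3 -m creep '[{"offset":[-0.814,0.6654,0],"rotation":[0,0,0.1656],"grip":0.2},{"offset":[-0.814,0.6654,0],"rotation":[0,0,0.1656],"grip":0.2},{"offset":[-0.814,0.6654,0],"rotation":[0,0,0.1656],"grip":0.2},{"offset":[-0.814,0.6654,0],"rotation":[0,0,0.1656],"grip":0.2},{"offset":[-0.814,0.6654,0],"rotation":[0,0,0.1656],"grip":0.2},{"offset":[-0.814,0.6654,0],"rotation":[0,0,0.1656],"grip":0.2},{"offset":[-0.814,0.6654,0],"rotation":[0,0,0.1656],"grip":0.2},{"offset":[-0.814,0.6654,0],"rotation":[0,0,0.1656],"grip":0.2},{"offset":[-0.814,0.6654,0],"rotation":[0,0,0.1656],"grip":0.2},{"offset":[-0.814,0.6654,0],"rotation":[0,0,0.1656],"grip":0.2}]'; python3 go.py 474 -247.6 165 60.5
```

```text
t: 0.93
position: [348.4, 156.3, 195.8]
eef_rot: [0.0, 0.864, 0.504, 0.0]
force: [0.2, 0.4, 0.3]
width: 52.4
t 0.93 pos [348.38 156.28 195.77] yaw 60.54 w 52.4 stand xy -157.38 23.91 F stand 0.3 0.3 0.3
offset [-0.3623, 0.385, 0.0385] rot [0.0001, -0.0001, 0.0008]
```

```bash
python3 -m creep '[{"offset":[-0.362,0.385,0.038],"rotation":[0,0,0],"grip":0.2},{"offset":[-0.362,0.385,0.038],"rotation":[0,0,0],"grip":0.2},{"offset":[-0.362,0.385,0.038],"rotation":[0,0,0],"grip":0.2},{"offset":[-0.362,0.385,0.038],"rotation":[0,0,0],"grip":0.2},{"offset":[-0.362,0.385,0.038],"rotation":[0,0,0],"grip":0.2},{"offset":[-0.362,0.385,0.038],"rotation":[0,0,0],"grip":0.2},{"offset":[-0.362,0.385,0.038],"rotation":[0,0,0],"grip":0.2},{"offset":[-0.362,0.385,0.038],"rotation":[0,0,0],"grip":0.2},{"offset":[-0.362,0.385,0.038],"rotation":[0,0,0],"grip":0.2},{"offset":[-0.362,0.385,0.038],"rotation":[0,0,0],"grip":0.2}]';python3 -m creep '[{"offset":[0,0,0],"rotation":[0,0,0],"grip":0.2},{"offset":[0,0,0],"rotation":[0,0,0],"grip":0.2},{"offset":[0,0,0],"rotation":[0,0,0],"grip":0.2}]'; python3 go.py 474 -247.6 45 60.5; python3 - <<'E'
from h import *
from cell import env
c=env.camera("scene")["color"]; cv2.imwrite("pics/s1.png",cv2.resize(c[120:310,60:300],None,fx=3,fy=3,interpolation=cv2.INTER_CUBIC))
E
```

```text
t: 1.77
position: [471.8, -240.9, 165.5]
eef_rot: [-0.0, 0.864, 0.504, -0.0]
force: [-0.1, 0.4, 0.4]
width: 52.6
t: 2.02
position: [471.6, -238.4, 165.6]
eef_rot: [-0.001, 0.864, 0.504, -0.0]
force: [-0.2, -0.2, 0.7]
width: 53.1
t 2.02 pos [ 471.62 -238.44  165.6 ] yaw 60.47 w 53.1 stand xy -113.05 -387.22 F stand -0.2 -0.1 0.7
offset [-0.0086, 0.0085, 0.1507] rot [-0.0019, -0.0006, -0.0006]
```

View pics/s1.png

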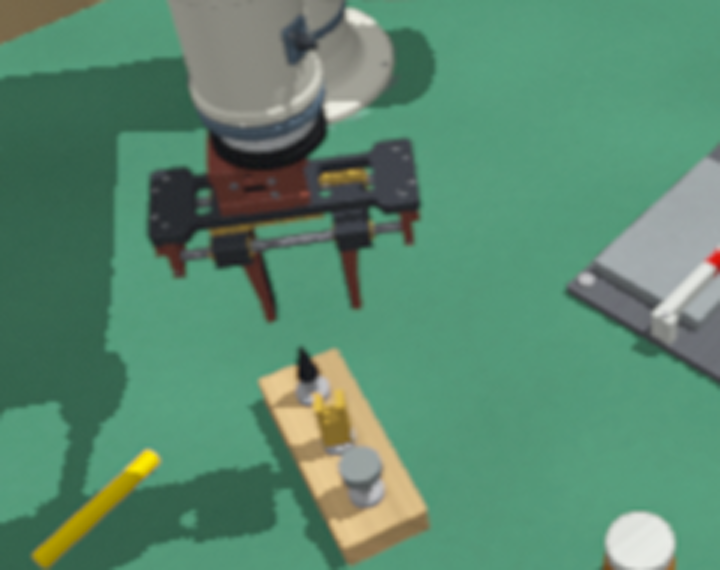

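The gripper is over the holder at z 165, clear of everything, with the fingertips at crop (270,315) and (355,300). Going down.

```bash
python3 -c "
from h import *
print(proj('scene',[471.6,-238.4,165.6]),'seen',60+312/3,120+308/3)"
python3 -m creep '[{"offset":[-0.0086,0.0085,0.03],"rotation":[0,0,0],"grip":0.2},{"offset":[-0.0086,0.0085,0.06],"rotation":[0,0,0],"grip":0.2},{"offset":[-0.0086,0.0085,0.08],"rotation":[0,0,0],"grip":0.2},{"offset":[-0.0086,0.0085,0.1],"rotation":[0,0,0],"grip":0.2},{"offset":[-0.0086,0.0085,0.1],"rotation":[0,0,0],"grip":0.2}]'; python3 go.py 474 -247.6 45 60.5
```

```text
[166.37877123 228.91200392] seen 164.0 222.66666666666669
t: 2.48
position: [473.0, -245.6, 83.2]
eef_rot: [-0.002, 0.863, 0.505, -0.001]
force: [-0.7, -0.0, -0.8]
width: 52.4
t 2.48 pos [ 473.04 -245.65   83.24] yaw 60.62 w 52.4 stand xy -113.05 -394.56 F stand -0.7 0.1 -0.8
offset [-0.0016, 0.0025, 0.0478] rot [-0.0056, -0.0004, 0.0027]
```

```bash
python3 - <<'E'
from h import *
from cell import env
a=env.camera("top")["color"];b=env.camera("scene")["color"]
k=lambda i,x,y,w,h:cv2.resize(i[y:y+h,x:x+w],(400,500),interpolation=cv2.INTER_CUBIC)
cv2.imwrite("pics/s2.png",np.hstack([k(a,350,185,80,100),k(b,130,205,80,100)]))
print(proj("scene",env.observe()["position"]))
E
```

```text
[169.32782219 252.62798694]
```

View pics/s2.png

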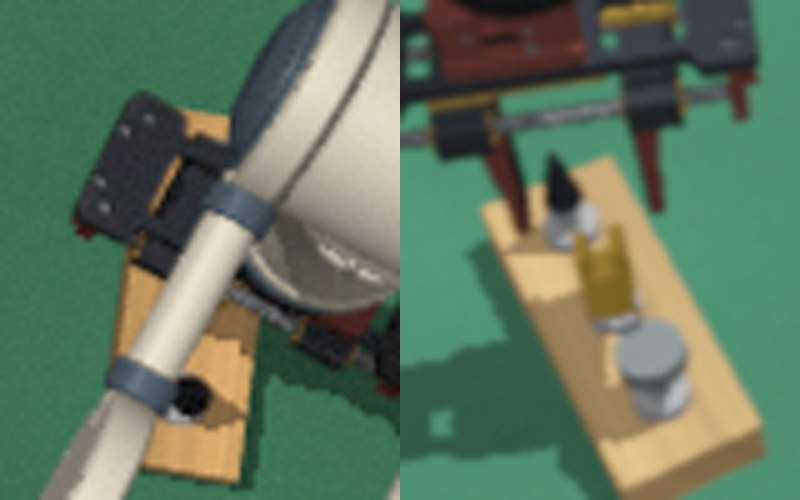

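The fingertips show at about image (167.5,249), roughly 4 px above their predicted place. They are still clear of the rest. I'll descend and compare them with the block close up before gripping.

```bash
python3 -m creep '[{"offset":[-0.0016,0.0025,0.012],"rotation":[-0.0056,0,0],"grip":0.2},{"offset":[-0.0016,0.0025,0.024],"rotation":[-0.0056,0,0],"grip":0.2},{"offset":[-0.0016,0.0025,0.036],"rotation":[-0.0056,0,0],"grip":0.2},{"offset":[-0.0016,0.0025,0.0478],"rotation":[-0.0056,0,0],"grip":0.2},{"offset":[-0.0016,0.0025,0.0478],"rotation":[-0.0056,0,0],"grip":0.2},{"offset":[-0.0016,0.0025,0.0478],"rotation":[-0.0056,0,0],"grip":0.2}]'; python3 go.py 474 -247.6 45 60.5; python3 - <<'E'
from h import *
from cell import env
b=env.camera("scene")["color"]
cv2.imwrite("pics/s3.png",cv2.resize(b[225:285,135:215],(800,600),interpolation=cv2.INTER_CUBIC))
p=env.observe()["position"]
for q in(p,p+[0,0,10],p+[8.7,-4.9,0]): print((proj("scene",q)-[135,225])*10)
E
```

```text
t: 3.08
position: [474.9, -249.8, 46.7]
eef_rot: [0.001, 0.864, 0.504, 0.001]
force: [-0.5, -0.6, 0.1]
width: 52.6
t 3.08 pos [ 474.95 -249.83   46.75] yaw 60.5 w 52.6 stand xy -111.99 -399.03 F stand -0.6 -0.5 0.1
offset [0.0018, -0.0024, 0.0022] rot [0.0029, -0.0001, -0.0001]
[359.25117779 382.71456231]
[352.9036711  358.56643904]
[361.84675754 415.68671505]
```

View pics/s3.png

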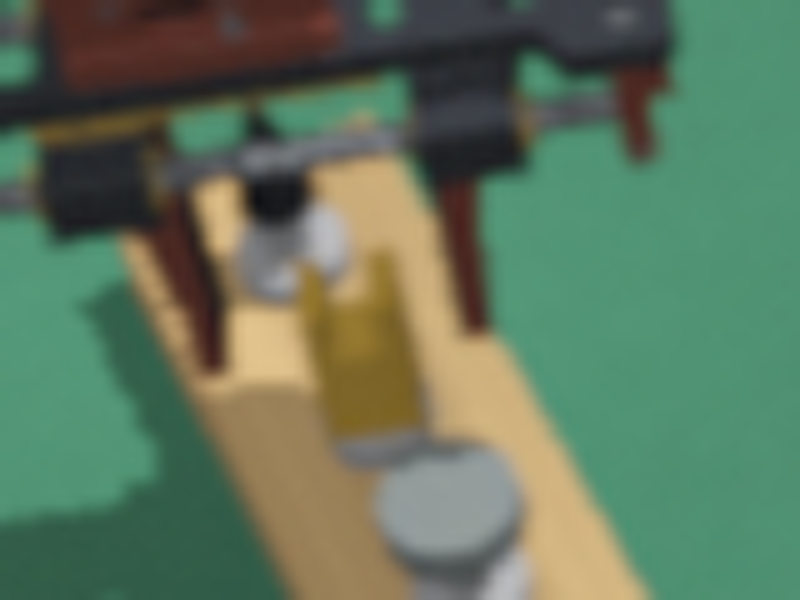

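```bash
python3 - <<'E'
from h import *
from cell import env
a=cv2.imread("pics/top0.png"); c=env.camera("top")["color"]
A=cv2.resize(a[320:420,0:100],(500,500),interpolation=cv2.INTER_CUBIC)
s=env.observe()
B=cv2.resize(c[205:285,360:408],(300,500),interpolation=cv2.INTER_CUBIC)
for z in(195,275): 
    p=(proj("top",[225,555.8,z])-[0,320])*5; cv2.drawMarker(A,tuple(int(v) for v in p),(0,255,255),0,12); 
cv2.imwrite("pics/s4.png",np.hstack([A,B]))
E
```

```text
(no output)
```

View pics/s4.png

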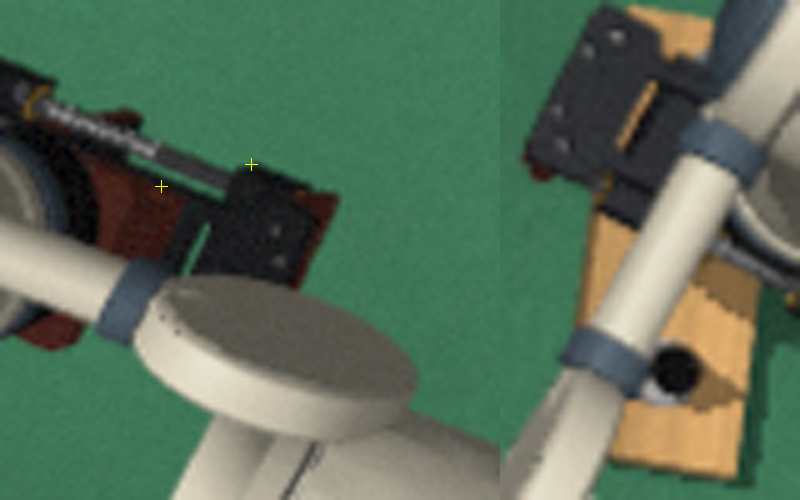

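```bash
python3 - <<'E'
from h import *
c=np.array([474.95,-249.83]); x=np.array([.492,.870]); y=np.array([.870,-.492])
T=lambda u,v:(360+(u-500)/6.25,205+v/6.25)
for z in(127,145,160):
    for q in((600,5),(528,158)):
        p=ray("top",*T(*q),z)[:2]-c; print(z,q,"tool x",(p@x).round(1),"tool y",(p@y).round(1))
S=lambda u,v:(135+u/10,225+v/10)
for z in(47,55,60,66):
    for q in((210,372),(478,332)):
        p=ray("scene",*S(*q),z)[:2]-c; print(z,q,"tool x",(p@x).round(1),"tool y",(p@y).round(1))
E
```

```text
127 (600, 5) tool x 80.5 tool y 46.3
127 (528, 158) tool x 78.1 tool y -21.5
145 (600, 5) tool x 81.7 tool y 41.9
145 (528, 158) tool x 79.5 tool y -24.9
160 (600, 5) tool x 82.8 tool y 38.3
160 (528, 158) tool x 80.6 tool y -27.8
47 (210, 372) tool x -35.6 tool y -10.4
47 (478, 332) tool x 29.4 tool y -9.5
55 (210, 372) tool x -34.4 tool y -4.3
55 (478, 332) tool x 30.0 tool y -3.4
60 (210, 372) tool x -33.7 tool y -0.5
60 (478, 332) tool x 30.4 tool y 0.4
66 (210, 372) tool x -32.8 tool y 4.1
66 (478, 332) tool x 30.8 tool y 4.9
```

The top view shows the gripper body centred about where it was reported. The visible fingertips seem drawn slightly short, so I'll grip a few mm lower as a hedge and apply the 1–2 mm centring correction.

```bash
python3 -m creep '[{"offset":[0.0018,-0.0018,0.003],"rotation":[0.0029,0,0],"grip":0.2},{"offset":[0.0018,-0.0018,0.006],"rotation":[0.0029,0,0],"grip":0.2},{"offset":[0.0018,-0.0018,0.006],"rotation":[0.0029,0,0],"grip":-1},{"offset":[0.0018,-0.0018,0.006],"rotation":[0.0029,0,0],"grip":-1},{"offset":[0.0018,-0.0018,0.006],"rotation":[0.0029,0,0],"grip":-1},{"offset":[0.0018,-0.0018,0.006],"rotation":[0.0029,0,0],"grip":-1},{"offset":[0.0018,-0.0018,0.006],"rotation":[0.0029,0,0],"grip":-1},{"offset":[0.0018,-0.0018,0.006],"rotation":[0.0029,0,0],"grip":-1},{"offset":[0.0018,-0.0018,0.006],"rotation":[0.0029,0,0],"grip":-1},{"offset":[0.0018,-0.0018,0.006],"rotation":[0.0029,0,0],"grip":-1}]' 25; python3 go.py 474 -247.6 42 60.5
```

```text
t: 4.02
position: [475.1, -248.2, 43.2]
eef_rot: [0.001, 0.864, 0.504, 0.001]
force: [0.3, 0.2, 0.2]
width: 23.9
t 4.02 pos [ 475.09 -248.24   43.23] yaw 60.5 w 23.9 stand xy -111.54 -397.51 F stand 0.3 0.1 0.2
offset [0.0, -0.0016, 0.0015] rot [0.003, 0.0, 0.0001]
```

```bash
python3 -m creep '[{"offset":[0,0,-0.01],"rotation":[0,0,0],"grip":-1},{"offset":[0,0,-0.02],"rotation":[0,0,0],"grip":-1},{"offset":[0,0,-0.05],"rotation":[0,0,0],"grip":-1},{"offset":[0,0,-0.09],"rotation":[0,0,0],"grip":-1},{"offset":[0,0,-0.13],"rotation":[0,0,0],"grip":-1},{"offset":[0,0,-0.13],"rotation":[0,0,0],"grip":-1},{"offset":[0,0,-0.13],"rotation":[0,0,0],"grip":-1}]' 40; python3 - <<'E'
from go import *
o=np.array([507.41,163.35]);xd=np.array([.98101,.19397]);yd=np.array([-.19397,.98101])
p=o-1.5*xd-43*yd; print(p); units(*p,140,101.18)
b=env.camera("scene")["color"]
cv2.imwrite("pics/s5.png",cv2.resize(b[160:285,100:230],(624,600),interpolation=cv2.INTER_CUBIC))
E
```

```text
t: 4.6
position: [476.0, -248.8, 150.4]
eef_rot: [0.003, 0.864, 0.504, 0.002]
force: [0.1, 0.1, -2.2]
width: 23.9
[514.279195 120.875615]
t 4.6 pos [ 476.02 -248.83  150.39] yaw 60.5 w 23.9 stand xy -110.74 -398.26 F stand 0.1 0.0 -2.2
offset [0.4258, -0.186, 0.0115] rot [0.0094, 0.0037, -0.904]
```

View pics/s5.png

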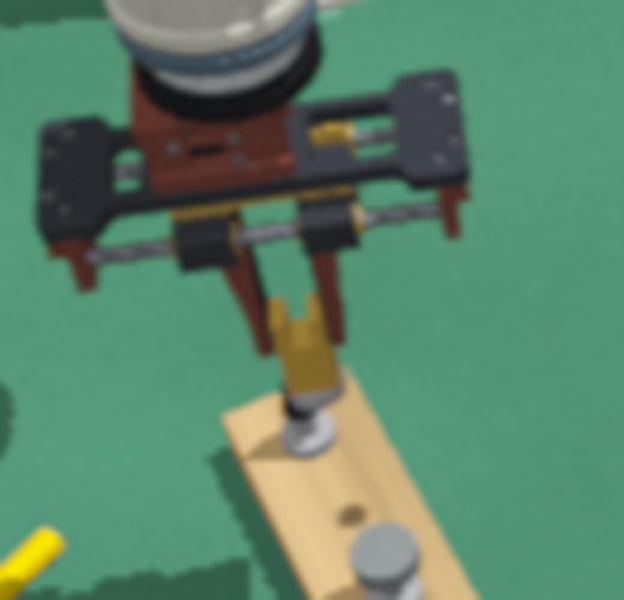

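The rest is held upright with its pin clear of the holder, and the reamer and puck are still in place. Next I'll move above the red mark.

```bash
python3 -m creep '[{"offset":[0.421,-0.192,0],"rotation":[0.0094,0.0037,-0.904],"grip":-1},{"offset":[0.421,-0.192,0],"rotation":[0.0094,0.0037,-0.904],"grip":-1},{"offset":[0.421,-0.192,0],"rotation":[0.0094,0.0037,-0.904],"grip":-1},{"offset":[0.421,-0.192,0],"rotation":[0.0094,0.0037,-0.904],"grip":-1},{"offset":[0.421,-0.192,0],"rotation":[0.0094,0.0037,-0.904],"grip":-1},{"offset":[0.421,-0.192,0],"rotation":[0.0094,0.0037,-0.904],"grip":-1},{"offset":[0.421,-0.192,0],"rotation":[0.0094,0.0037,-0.904],"grip":-1},{"offset":[0.421,-0.192,0],"rotation":[0.0094,0.0037,-0.904],"grip":-1},{"offset":[0.421,-0.192,0],"rotation":[0.0094,0.0037,-0.904],"grip":-1},{"offset":[0.421,-0.192,0],"rotation":[0.0094,0.0037,-0.904],"grip":-1}]';python3 -m creep '[{"offset":[0,0,0],"rotation":[0,0,0],"grip":-1},{"offset":[0,0,0],"rotation":[0,0,0],"grip":-1},{"offset":[0,0,0],"rotation":[0,0,0],"grip":-1}]'; cat >> h.py <<'E'
O=np.array([507.41,163.35]);XD=np.array([.98101,.19397]);YD=np.array([-.19397,.98101])
def at(x,y): return O+x*XD+y*YD
E
python3 - <<'E'
from go import *
units(*at(-8,-43),75,101.18)
E
```

```text
t: 5.48
position: [505.5, 126.7, 144.1]
eef_rot: [-0.005, 0.632, 0.775, -0.001]
force: [-0.1, 0.3, -1.9]
width: 23.6
t: 5.73
position: [506.6, 119.4, 145.7]
eef_rot: [-0.003, 0.635, 0.772, -0.001]
force: [0.8, 0.1, -1.6]
width: 23.7
t 5.73 pos [506.59 119.4  145.74] yaw 101.1 w 23.7 stand xy -9.33 -42.95 F stand 0.8 -0.0 -1.6
offset [-0.0004, 0.0022, 0.0884] rot [-0.0077, -0.0043, -0.0018]
```

```bash
python3 -m creep '[{"offset":[0,0,0.03],"rotation":[-0.0077,-0.0043,0],"grip":-1},{"offset":[0,0,0.06],"rotation":[-0.0077,-0.0043,0],"grip":-1},{"offset":[0,0.0015,0.088],"rotation":[-0.0077,-0.0043,0],"grip":-1},{"offset":[0,0.0015,0.088],"rotation":[-0.0077,-0.0043,0],"grip":-1},{"offset":[0,0.0015,0.088],"rotation":[-0.0077,-0.0043,0],"grip":-1},{"offset":[0,0.0015,0.088],"rotation":[-0.0077,-0.0043,0],"grip":-1}]'; python3 - <<'E'
from go import *
units(*at(-8,-43),60,101.18)
b=env.camera("scene")["color"]
x0,y0=250,130
v=cv2.resize(b[y0:y0+90,x0:x0+110],(770,630),interpolation=cv2.INTER_CUBIC)[:600]
p=env.observe()["position"]
# nominal axis: rest top (58 above flange underside = TCP-15.2) and pin foot
for q in([p[0],p[1],p[2]-15.2+58],[p[0],p[1],p[2]-15.2],[p[0],p[1],p[2]-25.2],[*at(0,-43),24]):
    u=(proj("scene",q)-[x0,y0]+.5)*7; print(u.round()); cv2.drawMarker(v,tuple(int(k) for k in u),(255,0,255),0,10)
cv2.imwrite("pics/s6.png",v)
E
```

```text
t: 6.23
position: [508.4, 120.3, 77.8]
eef_rot: [0.001, 0.635, 0.772, 0.001]
force: [0.7, -0.4, -2.2]
width: 23.8
t 6.23 pos [508.43 120.27  77.81] yaw 101.09 w 23.8 stand xy -7.35 -42.46 F stand 0.6 -0.5 -2.2
offset [-0.0007, -0.0009, 0.0223] rot [0.0043, -0.0003, -0.0019]
[299. 353.]
[292. 460.]
[291. 478.]
[301. 537.]
```

View pics/s6.png

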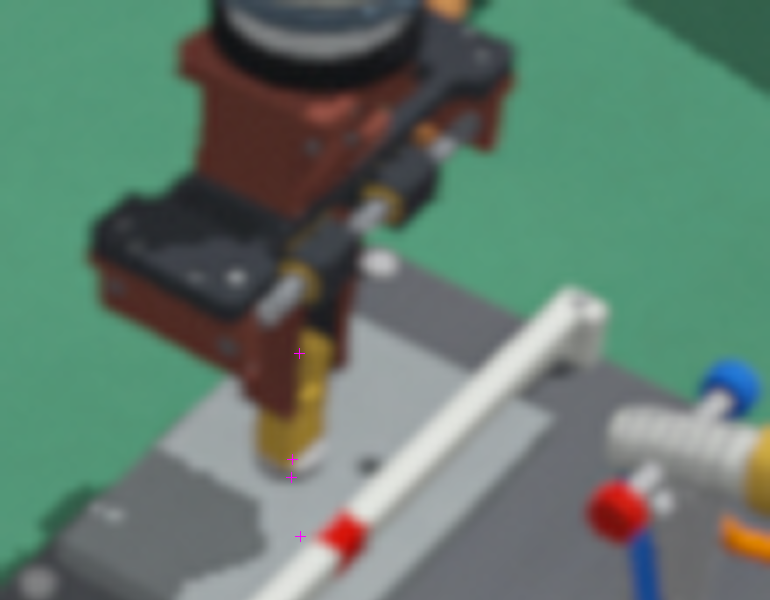

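The rest is upright over the deck beside the red band, its axis where predicted: flange at crop (290,465), dark hole at crop (372,465). Lowering in small steps to a light touch.

```bash
python3 -m creep '[{"offset":[0,0,0.012],"rotation":[0.004,0,-0.002],"grip":-1},{"offset":[0,0,0.022],"rotation":[0.004,0,-0.002],"grip":-1},{"offset":[0,0.003,0.028],"rotation":[0.004,0,-0.002],"grip":-1},{"offset":[0,0.003,0.03],"rotation":[0.004,0,-0.002],"grip":-1},{"offset":[0,0.003,0.03],"rotation":[0.004,0,-0.002],"grip":-1},{"offset":[0,0.003,0.03],"rotation":[0.004,0,-0.002],"grip":-1}]'; python3 -c "
from go import *
units(*at(-4,-43),49,101.18)"
```

```text
t: 6.78
position: [510.1, 121.6, 52.2]
eef_rot: [-0.001, 0.634, 0.773, -0.001]
force: [0.9, -0.0, -2.1]
width: 23.6
t 6.78 pos [510.13 121.64  52.21] yaw 101.28 w 23.6 stand xy -5.42 -41.44 F stand 0.9 -0.2 -2.1
offset [-0.0019, 0.0018, 0.004] rot [-0.0022, -0.0005, 0.0022]
```

```bash
python3 -m creep '[{"offset":[-0.001,0,0.001],"rotation":[0,0,0],"grip":-1},{"offset":[-0.001,0,0.0015],"rotation":[0,0,0],"grip":-1},{"offset":[-0.001,0,0.002],"rotation":[0,0,0],"grip":-1},{"offset":[-0.001,0,0.0025],"rotation":[0,0,0],"grip":-1},{"offset":[-0.001,0,0.003],"rotation":[0,0,0],"grip":-1},{"offset":[-0.001,0,0.003],"rotation":[0,0,0],"grip":-1}]'; python3 -c "
from go import *
units(*at(-4,-43),49,101.18)"
```

```text
t: 7.28
position: [510.3, 120.8, 50.0]
eef_rot: [-0.001, 0.634, 0.773, -0.0]
force: [0.1, -1.2, -1.1]
width: 23.5
t 7.28 pos [510.34 120.81  49.95] yaw 101.27 w 23.5 stand xy -5.38 -42.3 F stand -0.1 -1.2 -1.1
offset [-0.0009, 0.0017, 0.0012] rot [-0.0016, -0.0005, 0.0021]
```

```bash
python3 -m creep '[{"offset":[0,0,0.0005],"rotation":[0,0,0],"grip":-1},{"offset":[0,0,0.001],"rotation":[0,0,0],"grip":-1},{"offset":[0,0,0.001],"rotation":[0,0,0],"grip":-1}]'; python3 -m creep '[{"offset":[0,0,0.0005],"rotation":[0,0,0],"grip":-1},{"offset":[0,0,0.001],"rotation":[0,0,0],"grip":-1},{"offset":[0,0,0.001],"rotation":[0,0,0],"grip":-1}]';  python3 -c "
from go import *
units(*at(-4,-43),49,101.18)"
```

```text
t: 7.53
position: [510.4, 120.8, 49.2]
eef_rot: [-0.001, 0.634, 0.773, -0.0]
force: [-0.1, 0.2, -2.2]
width: 23.7
t: 7.78
position: [510.6, 120.8, 49.1]
eef_rot: [-0.0, 0.634, 0.773, -0.0]
force: [-1.8, -0.5, 2.9]
width: 23.7
t 7.78 pos [510.56 120.83  49.1 ] yaw 101.27 w 23.7 stand xy -5.16 -42.33 F stand -1.9 -0.1 2.9
offset [-0.0008, 0.0014, 0.0001] rot [-0.0007, -0.0005, 0.002]
```

Touched down at about 5 N at the expected height. Next I slide towards the fence (+tool y) until it touches lightly.

```bash
python3 -m creep '[{"offset":[0,0.00125,0],"rotation":[0,0,0],"grip":-1},{"offset":[0,0.0025,0],"rotation":[0,0,0],"grip":-1},{"offset":[0,0.0038,0],"rotation":[0,0,0],"grip":-1},{"offset":[0,0.0038,0],"rotation":[0,0,0],"grip":-1}]';  python3 -c "
from go import *
units(*at(0,-43),49,101.18)";  python3 -m creep '[{"offset":[0,0.0008,0],"rotation":[0,0,0],"grip":-1},{"offset":[0,0.0016,0],"rotation":[0,0,0],"grip":-1},{"offset":[0,0.0016,0],"rotation":[0,0,0],"grip":-1}]';  python3 -c "
from go import *
units(*at(0,-43),49,101.18)"
```

```text
t: 8.12
position: [513.1, 121.4, 49.0]
eef_rot: [-0.001, 0.634, 0.773, -0.001]
force: [-4.0, -0.0, 5.5]
width: 23.6
t 8.12 pos [513.12 121.36  49.04] yaw 101.27 w 23.6 stand xy -2.54 -42.3 F stand -3.9 0.7 5.5
offset [-0.0009, 0.0032, 0.0] rot [-0.0024, -0.0005, 0.002]
t: 8.37
position: [514.3, 121.6, 49.0]
eef_rot: [-0.001, 0.634, 0.773, -0.001]
force: [-4.3, -1.4, 5.5]
width: 23.3
t 8.37 pos [514.3  121.59  49.03] yaw 101.27 w 23.3 stand xy -1.34 -42.3 F stand -4.5 -0.6 5.5
offset [-0.0009, 0.0017, 0.0] rot [-0.0026, -0.0005, 0.002]
```

```bash
python3 -m creep '[{"offset":[0,0.0006,-0.0001],"rotation":[0,0,0],"grip":-1},{"offset":[0,0.0012,-0.0001],"rotation":[0,0,0],"grip":-1},{"offset":[0,0.0012,-0.0001],"rotation":[0,0,0],"grip":-1}]';  python3 -c "
from go import *
units(*at(0,-43),49,101.18)";  python3 -m creep '[{"offset":[0,0.0006,0],"rotation":[0,0,0],"grip":-1},{"offset":[0,0.0012,0],"rotation":[0,0,0],"grip":-1},{"offset":[0,0.0012,0],"rotation":[0,0,0],"grip":-1}]';  python3 -c "
from go import *
units(*at(0,-43),49,101.18)"
```

```text
t: 8.62
position: [515.2, 121.8, 49.0]
eef_rot: [-0.001, 0.634, 0.773, -0.001]
force: [-4.0, -1.3, 5.4]
width: 23.8
t 8.62 pos [515.24 121.78  49.04] yaw 101.27 w 23.8 stand xy -0.38 -42.3 F stand -4.2 -0.5 5.4
offset [-0.0009, 0.0005, 0.0001] rot [-0.0026, -0.0005, 0.0021]
t: 8.87
position: [516.1, 121.9, 49.0]
eef_rot: [-0.001, 0.634, 0.773, -0.001]
force: [-3.7, -0.3, 5.4]
width: 23.9
t 8.87 pos [516.14 121.95  49.04] yaw 101.27 w 23.9 stand xy 0.54 -42.31 F stand -3.7 0.4 5.4
offset [-0.0009, -0.0007, 0.0001] rot [-0.0027, -0.0005, 0.0021]
```

```bash
python3 -m creep '[{"offset":[0,0.0006,0],"rotation":[0,0,0],"grip":-1},{"offset":[0,0.0012,0],"rotation":[0,0,0],"grip":-1},{"offset":[0,0.0012,0],"rotation":[0,0,0],"grip":-1}]';  python3 -c "
from go import *
units(*at(0,-43),49,101.18)";  python3 -m creep '[{"offset":[0,0.0006,0],"rotation":[0,0,0],"grip":-1},{"offset":[0,0.0012,0],"rotation":[0,0,0],"grip":-1},{"offset":[0,0.0012,0],"rotation":[0,0,0],"grip":-1}]';  python3 -c "
from go import *
units(*at(0,-43),49,101.18)"
```

```text
t: 9.12
position: [516.7, 122.1, 49.0]
eef_rot: [-0.001, 0.634, 0.773, -0.001]
force: [-5.4, -1.1, 6.8]
width: 23.9
t 9.12 pos [516.7  122.09  49.02] yaw 101.27 w 23.9 stand xy 1.11 -42.28 F stand -5.5 -0.1 6.8
offset [-0.0009, -0.0014, 0.0] rot [-0.0039, -0.0005, 0.0021]
t: 9.37
position: [517.1, 122.2, 49.0]
eef_rot: [-0.002, 0.634, 0.773, -0.002]
force: [-7.1, -0.9, 7.2]
width: 23.8
t 9.37 pos [517.1  122.2   49.01] yaw 101.27 w 23.8 stand xy 1.52 -42.25 F stand -7.2 0.5 7.2
offset [-0.0009, -0.0019, 0.0] rot [-0.0055, -0.0006, 0.0021]
```

Fence contact is at about 3 N beyond friction. I'll slide along the fence (+tool x), watching the forces.

```bash
python3 -m creep '[{"offset":[0.0015,0,0],"rotation":[0,0,0],"grip":-1},{"offset":[0.003,0,0],"rotation":[0,0,0],"grip":-1},{"offset":[0.0055,0,0],"rotation":[0,0,0],"grip":-1},{"offset":[0.008,0,0],"rotation":[0,0,0],"grip":-1},{"offset":[0.0105,0,0],"rotation":[0,0,0],"grip":-1},{"offset":[0.0125,0,0],"rotation":[0,0,0],"grip":-1}]';  python3 -c "
from go import *
units(*at(1.2,6),49,101.18)"
```

```text
t: 9.87
position: [516.0, 128.9, 49.0]
eef_rot: [0.001, 0.635, 0.773, -0.003]
force: [-4.6, -10.4, 7.1]
width: 23.8
t 9.87 pos [515.98 128.88  49.03] yaw 101.16 w 23.8 stand xy 1.72 -35.47 F stand -6.6 -9.3 7.1
offset [0.0518, -0.0007, -0.0002] rot [-0.0049, 0.0072, -0.0004]
```

```bash
python3 -m creep '[{"offset":[0.0015,-0.0006,-0.0003],"rotation":[0,0,0],"grip":-1},{"offset":[0.004,-0.0006,-0.0003],"rotation":[0,0,0],"grip":-1},{"offset":[0.0065,-0.0006,-0.0003],"rotation":[0,0,0],"grip":-1},{"offset":[0.009,-0.0006,-0.0003],"rotation":[0,0,0],"grip":-1},{"offset":[0.0115,-0.0006,-0.0003],"rotation":[0,0,0],"grip":-1},{"offset":[0.014,-0.0006,-0.0003],"rotation":[0,0,0],"grip":-1}]';  python3 -c "
from go import *
units(*at(1.2,6),49,101.18)"
```

```text
t: 10.37
position: [513.5, 140.5, 49.0]
eef_rot: [0.001, 0.635, 0.773, -0.003]
force: [-3.3, -7.2, 4.8]
width: 23.6
t 10.37 pos [513.52 140.52  49.05] yaw 101.19 w 23.6 stand xy 1.57 -23.59 F stand -4.6 -6.4 4.8
offset [0.037, -0.0005, -0.0001] rot [-0.004, 0.0055, 0.0001]
```

```bash
python3 -m creep '[{"offset":[0.0025,0,0],"rotation":[0,0,0],"grip":-1},{"offset":[0.005,0,0],"rotation":[0,0,0],"grip":-1},{"offset":[0.0075,0,0],"rotation":[0,0,0],"grip":-1},{"offset":[0.01,0,0],"rotation":[0,0,0],"grip":-1},{"offset":[0.0125,0,0],"rotation":[0,0,0],"grip":-1},{"offset":[0.015,0,0],"rotation":[0,0,0],"grip":-1}]';  python3 -c "
from go import *
units(*at(1.2,6),49,101.18)"; python3 -m creep '[{"offset":[0.001,0,0],"rotation":[0,0,0],"grip":-1},{"offset":[0.002,0,0],"rotation":[0,0,0],"grip":-1},{"offset":[0.003,0,0],"rotation":[0,0,0],"grip":-1},{"offset":[0.004,0,0],"rotation":[0,0,0],"grip":-1}]';  python3 -c "
from go import *
units(*at(1.2,6),49,101.18)"
```

```text
t: 10.87
position: [511.2, 152.3, 49.1]
eef_rot: [0.001, 0.635, 0.773, -0.003]
force: [-3.3, -7.5, 4.7]
width: 23.8
t 10.87 pos [511.22 152.31  49.06] yaw 101.18 w 23.8 stand xy 1.6 -11.57 F stand -4.6 -6.7 4.7
offset [0.022, -0.0005, -0.0] rot [-0.0039, 0.0055, 0.0001]
t: 11.2
position: [510.6, 155.4, 49.0]
eef_rot: [0.001, 0.635, 0.773, -0.003]
force: [-3.8, -8.0, 5.0]
width: 23.4
t 11.2 pos [510.57 155.43  49.03] yaw 101.19 w 23.4 stand xy 1.56 -8.38 F stand -5.3 -7.1 5.0
offset [0.018, -0.0005, -0.0] rot [-0.004, 0.0054, 0.0002]
```

```bash
python3 -m creep '[{"offset":[0.001,0,0],"rotation":[0,0,0],"grip":-1},{"offset":[0.002,0,0],"rotation":[0,0,0],"grip":-1},{"offset":[0.003,0,0],"rotation":[0,0,0],"grip":-1},{"offset":[0.004,0,0],"rotation":[0,0,0],"grip":-1},{"offset":[0.005,0,0],"rotation":[0,0,0],"grip":-1},{"offset":[0.006,0,0],"rotation":[0,0,0],"grip":-1},{"offset":[0.007,0,0],"rotation":[0,0,0],"grip":-1},{"offset":[0.008,0,0],"rotation":[0,0,0],"grip":-1}]';  python3 -c "
from go import *
units(*at(1.2,6),49,101.18)"; python3 -m creep '[{"offset":[0.001,0,0.0001],"rotation":[0,0,0],"grip":-1},{"offset":[0.002,0,0.0001],"rotation":[0,0,0],"grip":-1},{"offset":[0.003,0,0.0001],"rotation":[0,0,0],"grip":-1}]';  python3 -c "
from go import *
units(*at(1.2,6),49,101.18)"
```

```text
t: 11.87
position: [509.3, 161.7, 49.0]
eef_rot: [0.001, 0.635, 0.773, -0.003]
force: [-3.2, -7.2, 5.0]
width: 23.8
t 11.87 pos [509.35 161.74  49.03] yaw 101.19 w 23.8 stand xy 1.59 -1.96 F stand -4.5 -6.4 5.0
offset [0.0099, -0.0005, -0.0] rot [-0.0039, 0.0053, 0.0002]
t: 12.12
position: [508.9, 164.0, 49.0]
eef_rot: [0.001, 0.635, 0.773, -0.003]
force: [-3.4, -8.6, 5.0]
width: 23.9
t 12.12 pos [508.9  164.05  49.01] yaw 101.19 w 23.9 stand xy 1.6 0.4 F stand -5.0 -7.8 5.0
offset [0.007, -0.0005, -0.0] rot [-0.0038, 0.0054, 0.0001]
```

```bash
python3 -m creep '[{"offset":[0.0008,0,0],"rotation":[0,0,0],"grip":-1},{"offset":[0.0016,0,0],"rotation":[0,0,0],"grip":-1},{"offset":[0.0024,0,0],"rotation":[0,0,0],"grip":-1},{"offset":[0.0032,0,0],"rotation":[0,0,0],"grip":-1}]';  python3 -c "
from go import *
units(*at(1.2,6),49,101.18)"; python3 -m creep '[{"offset":[0.0006,0,0.0001],"rotation":[0,0,0],"grip":-1},{"offset":[0.0012,0,0.0001],"rotation":[0,0,0],"grip":-1},{"offset":[0.0018,0,0.0001],"rotation":[0,0,0],"grip":-1}]';  python3 -c "
from go import *
units(*at(1.2,6),49,101.18)"
```

```text
t: 12.45
position: [508.3, 166.7, 48.9]
eef_rot: [0.0, 0.635, 0.773, -0.002]
force: [-4.2, -7.0, 4.9]
width: 23.9
t 12.45 pos [508.32 166.75  48.85] yaw 101.19 w 23.9 stand xy 1.55 3.16 F stand -5.5 -6.1 4.9
offset [0.0036, -0.0004, -0.0002] rot [-0.0041, 0.0049, 0.0003]
t: 12.7
position: [507.6, 169.3, 48.1]
eef_rot: [-0.001, 0.635, 0.773, -0.002]
force: [-2.9, -2.3, -1.1]
width: 23.3
t 12.7 pos [507.64 169.28  48.06] yaw 101.22 w 23.3 stand xy 1.37 5.78 F stand -3.3 -1.7 -1.1
offset [0.0003, -0.0002, -0.0012] rot [-0.0047, 0.0018, 0.0009]
```

At y ≈ 5.8 z dropped about 1 mm and the drag vanished, so the pin is entering the hole. Pressing down gently.

```bash
python3 -m creep '[{"offset":[0,-0.0002,0.001],"rotation":[0,0,0],"grip":-1},{"offset":[0,-0.0002,0.002],"rotation":[0,0,0],"grip":-1},{"offset":[0,-0.0002,0.002],"rotation":[0,0,0],"grip":-1}]';  python3 -c "
from go import *
units(*at(1.2,6),39,101.18)"
```

```text
t: 12.95
position: [507.4, 170.5, 46.1]
eef_rot: [-0.001, 0.634, 0.773, -0.001]
force: [-3.3, -0.9, -1.9]
width: 23.8
t 12.95 pos [507.42 170.49  46.12] yaw 101.28 w 23.8 stand xy 1.4 7.01 F stand -3.4 -0.3 -1.9
offset [-0.0013, -0.0002, 0.0089] rot [-0.0041, -0.0007, 0.0022]
```

```bash
python3 -m creep '[{"offset":[0,-0.0004,0.0015],"rotation":[-0.004,0,0.002],"grip":-1},{"offset":[0,-0.0004,0.003],"rotation":[-0.004,0,0.002],"grip":-1},{"offset":[0,-0.0004,0.0045],"rotation":[-0.004,0,0.002],"grip":-1},{"offset":[0,-0.0004,0.0045],"rotation":[-0.004,0,0.002],"grip":-1}]';  python3 -c "
from go import *
units(*at(1.2,6),39,101.18)"
```

```text
t: 13.28
position: [507.4, 170.6, 42.9]
eef_rot: [0.0, 0.635, 0.773, 0.001]
force: [-5.3, -1.0, -0.3]
width: 23.7
t 13.28 pos [507.4  170.6   42.93] yaw 101.19 w 23.7 stand xy 1.39 7.11 F stand -5.4 0.0 -0.3
offset [-0.0014, -0.0002, 0.0049] rot [0.0013, -0.0008, 0.0003]
```

```bash
python3 -m creep '[{"offset":[0,-0.0006,0.0012],"rotation":[0,0,0],"grip":-1},{"offset":[0,-0.0006,0.0024],"rotation":[0,0,0],"grip":-1},{"offset":[0,-0.0006,0.0036],"rotation":[0,0,0],"grip":-1},{"offset":[0,-0.0006,0.0036],"rotation":[0,0,0],"grip":-1}]';  python3 -c "
from go import *
units(*at(1.2,6),39,101.18)"; python3 -m creep '[{"offset":[0,0,0.0006],"rotation":[0,0,0],"grip":-1},{"offset":[0,0,0.0012],"rotation":[0,0,0],"grip":-1},{"offset":[0,0,0.0012],"rotation":[0,0,0],"grip":-1}]';  python3 -c "
from go import *
units(*at(1.2,6),39,101.18)"
```

```text
t: 13.62
position: [507.3, 170.4, 40.2]
eef_rot: [0.0, 0.635, 0.773, 0.001]
force: [-3.3, -0.0, -0.8]
width: 23.5
t 13.62 pos [507.32 170.44  40.22] yaw 101.19 w 23.5 stand xy 1.29 6.97 F stand -3.2 0.6 -0.8
offset [-0.0012, -0.0001, 0.0015] rot [0.0023, -0.0006, 0.0001]
t: 13.87
position: [507.3, 170.4, 39.4]
eef_rot: [0.0, 0.635, 0.773, 0.001]
force: [-3.9, -0.2, -1.1]
width: 23.6
t 13.87 pos [507.34 170.38  39.41] yaw 101.18 w 23.6 stand xy 1.3 6.91 F stand -3.9 0.6 -1.1
offset [-0.0011, -0.0001, 0.0005] rot [0.0024, -0.0005, 0.0]
```

```bash
python3 -m creep '[{"offset":[0,-0.0002,0.0005],"rotation":[0.0024,0,0],"grip":-1},{"offset":[0,-0.0002,0.001],"rotation":[0.0024,0,0],"grip":-1},{"offset":[0,-0.0002,0.001],"rotation":[0.0024,0,0],"grip":-1}]';  python3 -c "
from go import *
units(*at(1.2,6),39,101.18)"; python3 -m creep '[{"offset":[0,-0.0002,0.0003],"rotation":[0,0,0],"grip":-1},{"offset":[0,-0.0002,0.0006],"rotation":[0,0,0],"grip":-1},{"offset":[0,-0.0002,0.0006],"rotation":[0,0,0],"grip":-1}]';  python3 -c "
from go import *
units(*at(1.2,6),39,101.18)"
```

```text
t: 14.12
position: [507.4, 170.4, 39.3]
eef_rot: [0.0, 0.635, 0.773, 0.0]
force: [-4.5, -1.7, 3.4]
width: 23.8
t 14.12 pos [507.4  170.38  39.29] yaw 101.18 w 23.8 stand xy 1.36 6.9 F stand -4.7 -0.8 3.4
offset [-0.0011, -0.0002, 0.0004] rot [0.0008, -0.0005, 0.0]
t: 14.37
position: [507.4, 170.4, 39.3]
eef_rot: [0.0, 0.635, 0.773, 0.001]
force: [-5.0, -1.7, 5.6]
width: 24.0
t 14.37 pos [507.41 170.4   39.27] yaw 101.18 w 24.0 stand xy 1.37 6.92 F stand -5.2 -0.7 5.6
offset [-0.0011, -0.0002, 0.0003] rot [0.0016, -0.0006, 0.0001]
```

```bash
python3 -m creep '[{"offset":[0,-0.0004,0.0006],"rotation":[0,0,0],"grip":-1},{"offset":[0,-0.0004,0.0012],"rotation":[0,0,0],"grip":-1},{"offset":[0,-0.0004,0.0018],"rotation":[0,0,0],"grip":-1},{"offset":[0,-0.0004,0.0018],"rotation":[0,0,0],"grip":-1}]';  python3 -c "
from go import *
units(*at(1.2,6),39,101.18)"
```

```text
t: 14.7
position: [507.5, 170.4, 39.2]
eef_rot: [0.001, 0.635, 0.773, 0.001]
force: [-7.9, -1.6, 10.5]
width: 23.6
t 14.7 pos [507.47 170.43  39.21] yaw 101.18 w 23.6 stand xy 1.44 6.93 F stand -8.1 -0.0 10.5
offset [-0.0012, -0.0003, 0.0003] rot [0.0033, -0.0007, 0.0]
```

Resistance is firm at z 39.2, the expected seated height. I'll relax the push, open, and then retreat straight up.

```bash
python3 -m creep '[{"offset":[0,-0.0005,-0.002],"rotation":[0,0,0],"grip":-1},{"offset":[0,-0.0005,-0.002],"rotation":[0,0,0],"grip":-1}]'; python3 -m creep '[{"offset":[0,0,0],"rotation":[0,0,0],"grip":-0.3},{"offset":[0,0,0],"rotation":[0,0,0],"grip":-0.1},{"offset":[0,0,0],"rotation":[0,0,0],"grip":0},{"offset":[0,0,0],"rotation":[0,0,0],"grip":0},{"offset":[0,0,0],"rotation":[0,0,0],"grip":0}]';  python3 -m creep '[{"offset":[0,-0.001,-0.01],"rotation":[0,0,0],"grip":0},{"offset":[0,-0.001,-0.03],"rotation":[0,0,0],"grip":0},{"offset":[0,-0.001,-0.06],"rotation":[0,0,0],"grip":0},{"offset":[0,-0.001,-0.11],"rotation":[0,0,0],"grip":0},{"offset":[0,-0.001,-0.16],"rotation":[0,0,0],"grip":0},{"offset":[0,-0.001,-0.16],"rotation":[0,0,0],"grip":0}]'
```

```text
t: 14.87
position: [507.2, 170.4, 39.2]
eef_rot: [0.001, 0.635, 0.773, 0.001]
force: [-2.8, 0.4, 5.0]
width: 23.3
t: 15.28
position: [506.4, 170.2, 38.1]
eef_rot: [-0.0, 0.635, 0.773, 0.0]
force: [0.3, -0.5, -0.9]
width: 43.9
t: 15.78
position: [508.5, 170.8, 176.7]
eef_rot: [0.004, 0.635, 0.773, 0.006]
force: [0.4, 0.6, 2.2]
width: 44.1
```

```bash
python3 -m creep '[{"offset":[0.1,-0.1,-0.05],"rotation":[0,0,0],"grip":0},{"offset":[0.25,-0.16,-0.05],"rotation":[0,0,0],"grip":0},{"offset":[0.25,-0.16,-0.05],"rotation":[0,0,0],"grip":0},{"offset":[0.25,-0.16,-0.05],"rotation":[0,0,0],"grip":0},{"offset":[0.25,-0.16,-0.05],"rotation":[0,0,0],"grip":0},{"offset":[0.25,-0.16,-0.05],"rotation":[0,0,0],"grip":0},{"offset":[0.25,-0.16,-0.05],"rotation":[0,0,0],"grip":0},{"offset":[0.25,-0.16,-0.05],"rotation":[0,0,0],"grip":0},{"offset":[0.25,-0.16,-0.05],"rotation":[0,0,0],"grip":0}]'; python3 - <<'E'
from h import *
from cell import env
a=env.camera("top")["color"];b=env.camera("scene")["color"]
A=cv2.resize(a[205:265,205:255],(400,480),interpolation=cv2.INTER_CUBIC); B=cv2.resize(b[165:225,275:325],(400,480),interpolation=cv2.INTER_CUBIC)
for I,n,o in((A,"top",(205,205)),(B,"scene",(275,165))):
    for q in([*at(0,6.5),82],[*at(0,6.5),24],[*at(-8,15),82],[*at(9,-2),82]):
        u=(proj(n,q)-o+.5)*8
        if q[2]==82 or 1: cv2.circle(I,tuple(int(k) for k in u),3,(255,0,255),-1)
    cv2.line(I,*[tuple(int(k) for k in (proj(n,[*at(x,6.5),82])-o+.5)*8) for x in(-9,9)],(255,0,255),1)
cv2.imwrite("pics/f.png",np.hstack([A,B]))
E
```

```text
t: 16.53
position: [341.5, 341.1, 206.7]
eef_rot: [0.0, 0.635, 0.773, 0.0]
force: [-0.5, 0.1, -0.8]
width: 43.8
```

View pics/f.png

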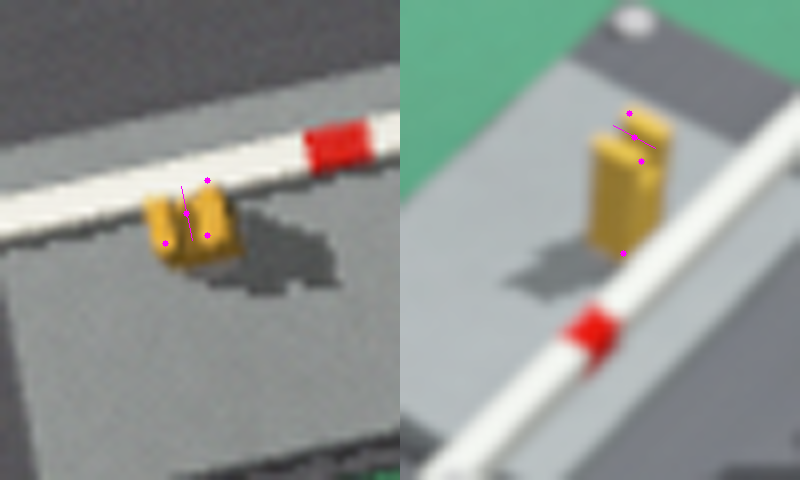

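The top and scene views show the rest upright against the fence with its notch along the fence normal. The notch centre sits at the predicted z = 82 mm seated marker, near crop (186,213) in top and (634,137) in scene. The gripper is clear, so I'm handing in.

```bash
python3 -c "
from cell import env
print(env.close_job())"
```

```text
the job is handed in; nothing more can be done
None
```

I fitted the brass rod rest in the blind hole on the torch stand, let go of it, and handed the job in at about 16.6 s. I got no verdict back.

- **Touch and slide:** I touched the pin down beside the red mark at about 5 N. I then moved it against the fence and slid it along with the deck load staying under about 10 N and side forces under 10 N. At stand y ≈ 6–7 mm it dropped into the hole, where the camera had shown a dark spot at about y = 6.
- **Seating:** I pushed until about 12 N of resistance. The total drop was 9.8 mm against the nominal 10 mm, so it should be fully home within the measuring error.
- **Last pictures:** The rest stands upright against the fence. Its notch is in line with the fence normal, its top is where a seated rest should be in both views, and the gripper is clear.

**Disagreements and gaps:**
- The fingertips appeared in the picture about 4 px from where the reported tool position put them. I gripped about 2 mm lower than the stated grip point to be safe.
- I did not measure the final top height by triangulation.
- I did not compare the other objects with the first picture. The puck and reamer were still in the holder after the lift.

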